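# Set and lock the torch gas flow

### The arm

A 6-joint arm with a two-finger parallel gripper is mounted at the origin on the work surface. World frame = base frame: x ahead of the robot, y to its left, z up, the work surface at z = 0. Lengths are in m, angles in rad, forces in N, time in s.
With the tool pointing down it reaches from about 0.275 to 0.725 m from the base axis. Payload 15.9 kg.
Tool frame: the origin (TCP) lies on the centre line of the jaws, within the pads' length; the fingertips stand tip_reach ahead of it and the grasp point (between the pads) lies 8 mm behind it (tip_reach is the distance from the TCP to the fingertips, in m); z points along the fingers, y is the line along which they close (so a half turn about z gives the same grasp; the last joint's range is limited). The gripper opens to 85 mm and grips with 20 to 120 N. Pads are 22 mm wide; open, the fingers measure 114 mm over their backs; the gripper's body (76 mm by 85 mm) begins 54 mm behind the grasp point. The pads swing forward as they close: fully open they stand 13 mm farther back than shut.
Start: joints at [-1.116, 0.213, -0.034, 1.323, 0, 1.571], TCP at [0.22, -0.449, 0.242] pointing down, gripper open.
Joint ranges: [-2.98, 2.98], [-0.74, 1.72], [-1.14, 1.35], [-2.1, 2.04], [-1.57, 1.44], [-3.14, 3.14]. Speed limits (rad/s): [1.89, 1.89, 2.39, 2.57, 3.14, 3.14].

### API

Orientations are given as a unit quaternion [w, x, y, z].
In Python, from workcell import state, snapshot, job_done, tip_reach gives the robot as it stands. The module is installed in compiled form; this text tells all that it offers.
- The arm moves only by the tool send_rows, never from a script. Its argument "rows" is a list of rows, each a list of 7 numbers: the shift along the tool's x, y, z in units of 150 mm (1.0 is 150 mm), then the turn, a rotation vector about the tool's x, y, z in units of 360 degrees (1.0 is 360 degrees), then the opening, from 0 (shut) to 1 (fully open). A call has 1 to 12 rows; each row shifts and turns the commanded pose from where the row before left it, along the tool's axes as they then stand; what a row does not reach is not made up. A row lasts 1/10 s, in which the tool goes at most 50 mm and 8.59 degrees, less where a joint would pass 70% of its speed; a pose out of reach is approached as far as the arm can. A call with a number of a shift or a turn outside -1 to 1 is refused whole. A call with a gripper value outside its range is refused whole. The fingers move at their own pace and stop on an object; "grip_force" is the grip in N (left out, the last holds). Time passes only in rows, so rows that do not move let the fingers close. It gives the time, the measured TCP pose, the force, the opening and the grip force at its end, in the units of the state.
- state(): the state, without advancing time (a new reading comes with each control period).
- snapshot(name): name is "scene" or "top" or "wrist"; returns a dict with "color" (420x560x3 uint8, red, green, blue), "vfov" (degrees; the focal length in pixels is half the picture's height over the tangent of half this angle, whatever the lens; pixels are square), "cx", "cy" (the principal point, pixels), "pose" (4x4, takes a point from camera to world coordinates). Camera axes: x right, y down, z forward; pixel columns grow to the right and rows downward; lengths in m; the calibration is good to about 2 mm. The wrist camera is an equidistant fisheye: a pixel r from the principal point sees the ray r / f radians off the axis. A picture is of the moment at which its call begins. There is no depth.
- job_done(): hands the job in; it is judged then, once.
The state is a dict: "time_s": time; "joint_positions": joint angles; "qd": joint speeds; "joint_efforts": joint torques, N m; "ee_pos": TCP position; "tcp_rot": TCP orientation; "wrist_force": force on the tool from outside, world axes, zero at the start; "moment": the same for the moment, N m; "opening": finger opening in m; "grasp_force": force on a finger pad.
Only numpy, scipy, OpenCV 4.12 (cv2) and the standard library are available. Lean on these libraries where they do the work, as an engineer would, in place of code of your own. Each camera call takes 0.05 s, during which the arm holds its last target. There are 200 camera calls.

### The job

On the grey and blue torch gas station, turn the copper-barred knob until its white pointer stands at the green mark. Then slide the orange lock fully home against its stop, so that its steel tongue sits in the knob's notch, and let go. Leave the soldering brick, the hammer and the jar where they are.

Things in the scene. Friction and masses are not known exactly. Their poses are not given: they have to be found in the camera images.
- station: Grey block with blue top, 140 x 220 x 50 mm (x, y, z) fixed on the bench, top at z = 50 mm; origin under its centre. In its frame the vertical knob axis is at (0, -55 mm). The knob stands on a black dial (radius 56 mm) with pale ticks, a mere scale; the green mark is on the dial on the -y side of the axis, the lock on the +y side. Two brass ports stick out 30 mm at the +x side.
- knob (a joint): Turn of the knob's dark disc with its white pointer, rad: 0 = pointer at the green mark (towards station -y); grows anticlockwise from above; stops at -2.9 and 0.5. Starts at -2.7 to -1.7: needs more than one grasp. Disc radius 40 mm, top at z = 64 mm, with a notch 16 mm wide, 14 mm deep opposite the pointer. Stays where left (friction 0.12 N m).
- pointer (a point): Outer tip of the white pointer on the top of the knob's disc, 46 mm from the knob axis (it overhangs the disc by 6 mm).
- bar_grip (a point): Point on the knob axis at z = 87 mm, where to grip the copper bar that turns the disc. Bar 60 mm long (point's y), 16 mm thick (point's x), z = 70 to 100 mm. It lies along the pointer but has 8 degrees (0.14 rad) of loose play either way: the disc follows only once the play is taken up, so judge by the pointer, not the bar.
- lock (a joint): Slide of the orange lock, m: 0 = open (starts 0 to 0.008), 0.040 = home at its stop. Moves along station -y to the knob, 3 N friction, stays where left. Round-nosed tongue 12 mm wide; it meets the disc's edge at about 0.028 and enters the notch only with the knob within about 3 degrees of the mark (the nose centres a little more). If it jams, back off and correct the knob. 20 N is plenty.
- fin (a point): Centre to hold of the orange upright fin on the lock: fin 14 mm thick (station x), 30 mm long (station y), from z = 62 to 94 mm; this point at z = 80 mm. It is 120 mm from the knob axis with the lock open, 80 mm when home.
- brick_mid (a point): Centre of a dark grey soldering brick, 110 x 70 x 30 mm, loose on the bench on the +x side of the station. Bystander.
- hammer_grip (a point): Handle of a hammer 200 mm long lying on the bench on the +y side of the station. Bystander.
- jar_mid (a point): Centre of a glass jar with brass lid, radius 28 mm, 60 mm high, standing on the bench on the -y side of the station. Bystander.

How it is judged:
On the way:
1. the pointer has been brought to the green mark (within 5 degrees) (value of joint knob between -0.09 and 0.09 rad), for 0.1 s.
At the end, for the whole second after the job is handed in: The pointer is at the green mark within 5 degrees (0.09 rad), the lock is home (slide over 36.5 of its 40 mm), and the brick, the hammer and the jar have not been moved by more than 20 mm (all of step 1 and value of joint lock above 0.0365 m); the robot touches nothing.
It fails at once if the brick was moved more than 20 mm (distance of brick_mid from where it was at the start of the episode above 0.02 m).
It fails at once if the hammer was moved more than 20 mm (distance of hammer_grip from where it was at the start of the episode above 0.02 m).
It fails at once if the jar was moved more than 20 mm (distance of jar_mid from where it was at the start of the episode above 0.02 m).
It also fails if it takes over 67 s, if anything falls off the work surface, if the arm or the gripper's body presses on something with over 40 N, if the wrist force passes 120 N, or if a joint passes its speed limit or range.

## Working session

There is one attempt and no reset: what is moved stays moved. The work goes in short steps, Python scripts to look and compute and a tool call to move; the robot and the scene stay as the last step left them, time stands still between calls to the robot, and variables do not carry over. Pictures are saved under pics/ and viewed, at most 10 in all, crops included, and the job is handed in when it is done.

Besides the shell and the picture viewer there is one more tool, called as a command line: name --pt "numbers of a row" for each row, then --argument value for the rest. send_rows: Moves the arm, as the interface text tells. Its arguments: {"type":"object","properties":{"rows":{"type":"array","items":{"type":"array","items":{"type":"number","minimum":-1,"maximum":1}}},"grip_force":{"type":"number"}},"required":["rows"]}

```bash
mkdir -p pics; cat > h.py <<'E'
import numpy as np, cv2
from workcell import state, snapshot, job_done, tip_reach
def snap(cam,fn,crop=None,scale=1):
    s=snapshot(cam); im=s["color"][:,:,::-1]
    cv2.imwrite("pics/raw_"+fn,im)
    if crop: im=im[crop[1]:crop[3],crop[0]:crop[2]]
    if scale!=1: im=cv2.resize(im,None,fx=scale,fy=scale,interpolation=cv2.INTER_CUBIC)
    cv2.imwrite("pics/"+fn,im); s.pop("color"); np.save("pics/"+fn+".npy",s,allow_pickle=True); return s
def load(fn): return np.load("pics/"+fn+".npy",allow_pickle=True).item()
def ray(s,u,v,fish=False):
    f=210/np.tan(np.radians(s["vfov"])/2); d=np.array([u-s["cx"],v-s["cy"]])
    if fish:
        r=np.hypot(*d); t=r/f; c=np.array([*(d/max(r,1e-9)*np.sin(t)),np.cos(t)])
    else: c=np.array([*(d/f),1.])
    P=np.array(s["pose"]); r=P[:3,:3]@c; return P[:3,3],r/np.linalg.norm(r)
def atz(s,u,v,z,fish=False):
    o,r=ray(s,u,v,fish); return o+r*(z-o[2])/r[2]
def tri(L):
    A=np.zeros((3,3));b=np.zeros(3)
    for o,r in L:
        M=np.eye(3)-np.outer(r,r);A+=M;b+=M@o
    return np.linalg.solve(A,b)
E
python3 - <<'E'
from h import *
import os
a=snap("top","top1.png",scale=1.4); b=snap("scene","scene1.png",scale=1.4)
print(a["pose"],a["vfov"],b["pose"],b["vfov"],tip_reach,state())
E
```

```text
[[ 0.01334922 -0.99238543  0.12244574  0.49794442]
 [-0.99990357 -0.01371728 -0.00216335  0.05679228]
 [ 0.0038265  -0.12240506 -0.99247285  1.04577724]
 [ 0.          0.          0.          1.        ]] 50.333153090014655 [[-0.47143641  0.46734773 -0.74788623  1.32892602]
 [ 0.8816176   0.27121125 -0.38625751  0.4111923 ]
 [ 0.02231859 -0.84144552 -0.53988084  0.60844805]
 [ 0.          0.          0.          1.        ]] 48.36305206165144 0.011 {'time_s': 0.1, 'joint_positions': array([-1.11599188e+00,  2.13328574e-01, -3.49558435e-02,  1.32348766e+00,
        5.40053296e-06,  1.57078290e+00]), 'qd': array([-0.00205144, -0.00053912,  0.00276213, -0.00119758,  0.00044657,
       -0.00120945]), 'joint_efforts': array([-7.82027637e-04, -6.87250113e+01,  4.87802589e+01,  1.22732855e-02,
       -7.52152414e-05,  1.10208444e-05]), 'ee_pos': array([ 0.21952423, -0.44892618,  0.2418709 ]), 'tcp_rot': array([-4.75922351e-04,  9.74253714e-01,  2.25453902e-01, -1.07355747e-04]), 'wrist_force': array([ 0.75991065, -1.03107244,  0.19491501]), 'moment': array([ 0.00015612,  0.02963334, -0.02213529]), 'grasp_force': 0.0, 'opening': 0.08548895425955713}
```

View pics/top1.png

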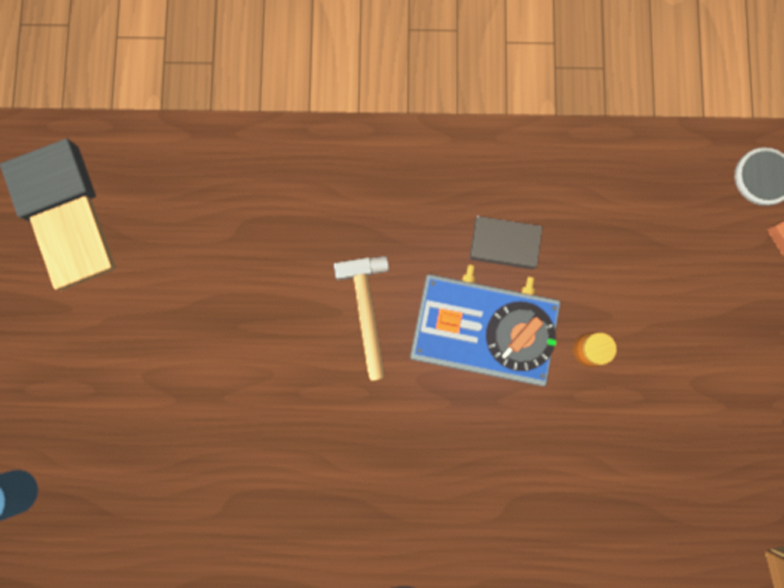

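View pics/scene1.png

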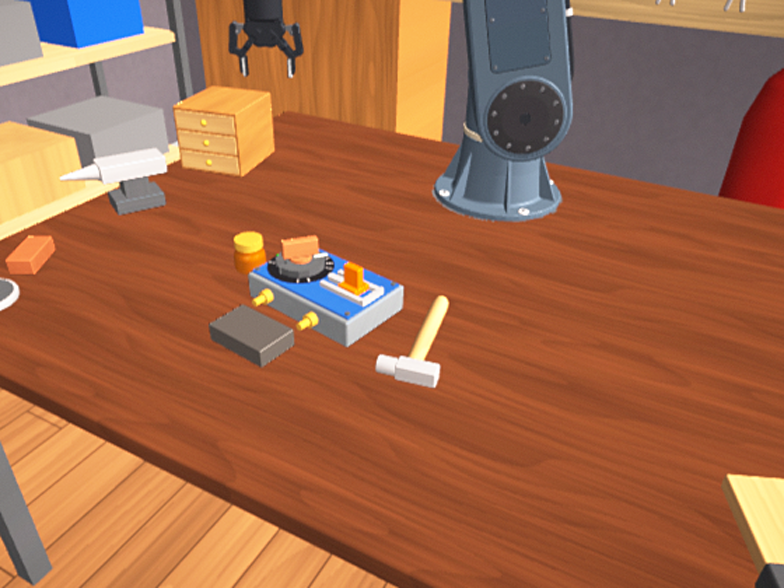

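The top view shows the station near the middle (scaled pixels): dial centre ~(521,336), green mark (551,342), pointer tip (507,355), fin (449,321) and jar (597,349). The scene view shows the bar top at ~(300,243) and the fin at ~(354,278).

```bash
python3 - <<'E'
from h import *
a=load("top1.png");b=load("scene1.png");k=1.4
def T(u,v,z): return atz(a,u/k,v/k,z)
C=[T(428,276,.05),T(560,302,.05),T(546,384,.05),T(412,358,.05)]
c=sum(C)/4
ey=(C[0]-C[1]+C[3]-C[2])/2; ex=(C[0]-C[3]+C[1]-C[2])/2
print("len",np.linalg.norm(ey),np.linalg.norm(ex),c,"yaw y",np.arctan2(-ey[0],ey[1]),"yaw x",np.arctan2(ex[1],ex[0]))
yaw=np.arctan2(-ey[0],ey[1]);ya=np.array([-np.sin(yaw),np.cos(yaw),0])
print("axis pred",c-.055*ya,"dial",T(521.5,336,.05),"fin pred",c+.065*ya)
print("bar tri",tri([ray(a,525/k,334/k),ray(b,300/k,242/k)]))
print("fin tri",tri([ray(a,449/k,321/k),ray(b,353/k,274/k)]))
ax=T(521.5,336,.05);g=T(551,342,.05)-ax;p=T(507,355,.064)-ax
ang=lambda v:np.arctan2(v[1],v[0])
print("green",ang(g),np.linalg.norm(g),"ptr",ang(p),np.linalg.norm(p[:2]),"knob",ang(p)-ang(g))
d=T(510,350,.1)-T(541,320,.1);print("bar ang",ang(d),np.linalg.norm(d),T(525.5,335,.1))
E
```

```text
len 0.21531438432504044 0.13338243496880398 [ 0.56739524 -0.09347903  0.05      ] yaw y -0.1801839475452546 yaw x -0.18498346813231817
axis pred [ 0.55753866 -0.14758862  0.05      ] dial [ 0.55802363 -0.14930351  0.05      ] fin pred [ 0.57904393 -0.02953133  0.05      ]
bar tri [ 0.5581808  -0.14498231  0.09421565]
fin tri [ 0.57828754 -0.03170437  0.07813948]
green -1.7586354717658055 0.047674154371782705 ptr 2.4426810218581982 0.04030225058333828 knob 4.201316493624004
bar ang 2.3404405265726567 0.06611013249220016 [ 0.55660101 -0.14502591  0.1       ]
```

send_rows --pt "0.2424 -0.0681 0.011 0 0 0 1" --pt "0.2424 -0.0681 0.011 0 0 0 1" --pt "0.2424 -0.0681 0.011 0 0 0 1" --pt "0.2424 -0.0681 0.011 0 0 0 1" --pt "0.2424 -0.0681 0.011 0 0 0 1" --pt "0.2424 -0.0681 0.011 0 0 0 1" --pt "0.2424 -0.0681 0.011 0 0 0 1" --pt "0.2424 -0.0681 0.011 0 0 0 1" --pt "0.2424 -0.0681 0.011 0 0 0 1" --pt "0.2424 -0.0681 0.011 0 0 0 1" --pt "0.2424 -0.0681 0.011 0 0 0 1" --pt "0.2424 -0.0681 0.011 0 0 0 1"

```text
time_s: 1.3
ee_pos: [0.5586, -0.1461, 0.2221]
tcp_rot: [-0.0, 0.974, 0.225, -0.0]
wrist_force: [0.1, -0.4, -0.1]
opening: 0.0855
grasp_force: 0.0
```

```bash
python3 - <<'E'
from h import *
s=snap("wrist","w1.png",scale=1.4); st=state(); print(st["joint_positions"],st["ee_pos"],st["tcp_rot"],s["pose"],s["vfov"])
E
```

```text
[-2.49618008e-01  3.84076160e-01  1.45305054e-01  1.33248143e+00
  1.59124970e-03  2.43463345e+00] [ 0.56161785 -0.14267589  0.22126114] [-8.11330004e-04  9.73968316e-01  2.26682674e-01  1.63687784e-04] [[ 4.38951022e-01 -8.64879010e-01 -2.43528846e-01  6.19616453e-01]
 [-8.98510509e-01 -4.22801084e-01 -1.17975031e-01 -1.14784223e-01]
 [-9.30131901e-04  2.70598488e-01 -9.62691847e-01  3.53483238e-01]
 [ 0.00000000e+00  0.00000000e+00  0.00000000e+00  1.00000000e+00]] 65.70646984690485
```

View pics/w1.png

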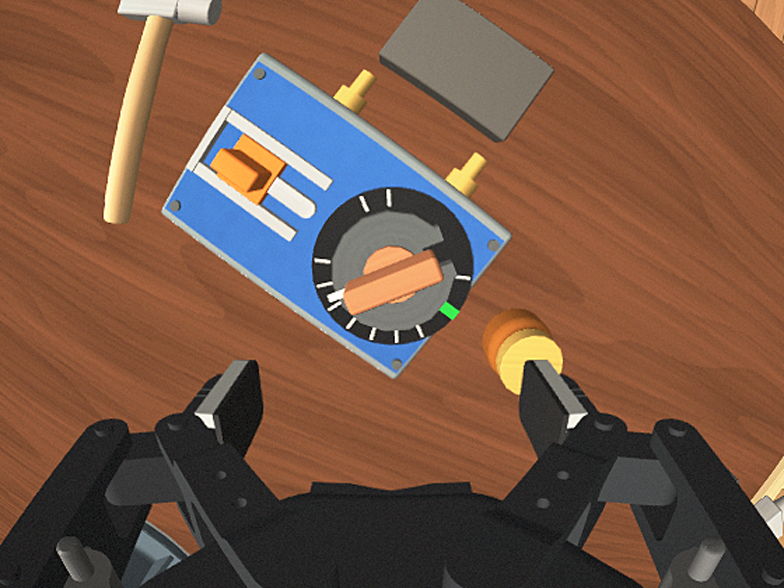

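The wrist view shows the dial centre at (392,266), green mark (450,311), pointer tip (330,299) and notch (440,247). The bar runs roughly from (346,300) to (440,262), and the fin top is at (235,170).

```bash
python3 - <<'E'
from h import *
a=load("w1.png");k=1.4
def T(u,v,z): return atz(a,u/k,v/k,z,True)
C=[T(262,55,.05),T(510,238,.05),T(395,377,.05),T(163,211,.05)]
c=sum(C)/4
ey=(C[0]-C[1]+C[3]-C[2])/2; ex=(C[0]-C[3]+C[1]-C[2])/2
yaw=np.arctan2(-ey[0],ey[1]);ya=np.array([-np.sin(yaw),np.cos(yaw),0])
print(np.linalg.norm(ey),np.linalg.norm(ex),c,yaw,np.arctan2(ex[1],ex[0]))
ax=c-.055*ya
print("axis pred",ax,"dial",T(392,266,.051),"fin",T(235,168,.094),"fin pred",c+.065*ya)
ang=lambda v:np.arctan2(v[1],v[0])
ax=T(392,266,.051)
g=T(450,311,.051)-ax;p=T(330,299,.064)-ax
print("green",ang(g),np.linalg.norm(g),"ptr",ang(p),np.linalg.norm(p[:2]),"knob",ang(p)-ang(g)-2*np.pi)
A=T(345,293,.1);B=T(435,251,.1);print("bar edge",ang(A-B),np.linalg.norm(A-B),(A+B)/2)
E
```

```text
0.21117533479554806 0.13093392617841093 [ 0.56870218 -0.09321698  0.05      ] -0.19042764644707108 -0.19094580962757662
axis pred [ 0.55829185 -0.14722277  0.05      ] dial [ 0.55919311 -0.14524068  0.051     ] fin [ 0.5809956  -0.03219171  0.094     ] fin pred [ 0.58100531 -0.02939196  0.05      ]
green -1.7853361758985626 0.05205829483370007 ptr 2.4666278524430876 0.04581925474072835 knob -2.0312212788379362
bar edge 2.4726855609951377 0.05735147315661161 [ 0.56509262 -0.14059697  0.1       ]
```

send_rows --pt "0 0 0 0 0 -0.0227 1" --pt "0 0 0 0 0 -0.0227 1" --pt "0 0 0 0 0 -0.0227 1" --pt "0 0 0 0 0 -0.0227 1" --pt "0 0 0 0 0 -0.0227 1" --pt "0 0 0 0 0 -0.0227 1" --pt "0 0 0 0 0 -0.0227 1" --pt "0 0 0 0 0 -0.0227 1" --pt "0 0 0 0 0 -0.0227 1" --pt "0 0 0 0 0 -0.0227 1" --pt "0 0 0 0 0 -0.0227 1" --pt "0 0 0 0 0 -0.0227 1"

```text
time_s: 2.55
ee_pos: [0.5575, -0.1474, 0.2221]
tcp_rot: [-0.0, 0.466, 0.885, -0.0]
wrist_force: [0.3, 0.3, 0.6]
opening: 0.0855
grasp_force: 0.0
```

send_rows --pt "0 0 0 0 0 -0.0223 1" --pt "0 0 0 0 0 -0.0223 1" --pt "0 0 0 0 0 0 1" --pt "0 0 0 0 0 0 1"

```text
time_s: 2.95
ee_pos: [0.5576, -0.1474, 0.2223]
tcp_rot: [-0.0, 0.343, 0.939, -0.0]
wrist_force: [0.0, 0.1, 0.2]
opening: 0.0853
grasp_force: 0.0
```

```bash
python3 - <<'E'
from h import *
s=snap("wrist","w2.png",scale=1.4); st=state(); q=st["tcp_rot"]; print(st["joint_positions"],st["ee_pos"],q,2*np.arctan2(q[2],q[1]),st["time_s"])
E
```

```text
[-2.58378554e-01  3.78109047e-01  1.39328850e-01  1.33237855e+00
 -5.16116458e-06  4.40770372e-01] [ 0.55765959 -0.1473833   0.22233574] [-1.80223503e-04  3.42498032e-01  9.39518528e-01 -1.90727122e-05] 2.442443728921252 3.0
```

View pics/w2.png

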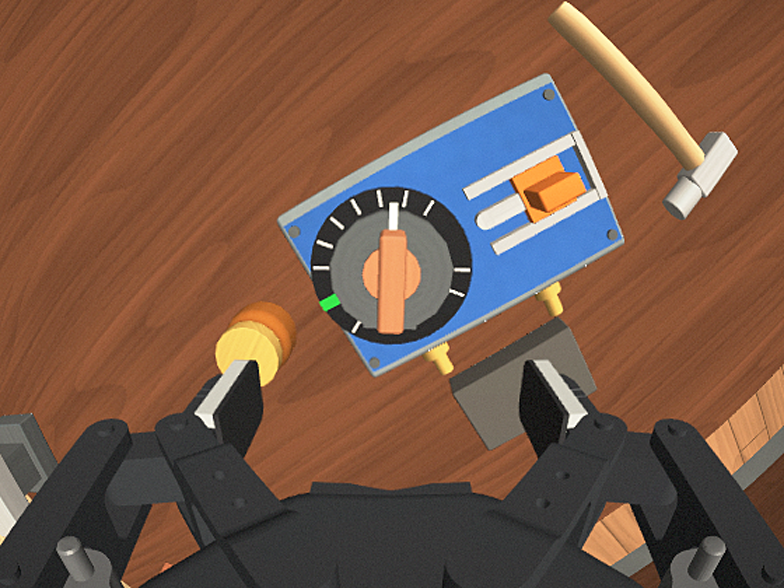

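The bar is vertical and centred between the fingers, so I descend and grip.

send_rows --pt "0 0 0.187 0 0 0 1" --pt "0 0 0.187 0 0 0 1" --pt "0 0 0.187 0 0 0 1" --pt "0 0 0.187 0 0 0 0.8" --pt "0 0 0.187 0 0 0 0.5" --pt "0 0 0 0 0 0 0" --pt "0 0 0 0 0 0 0" --pt "0 0 0 0 0 0 0" --pt "0 0 0 0 0 0 0" --pt "0 0 0 0 0 0 0" --grip_force 50

```text
time_s: 4.0
ee_pos: [0.5586, -0.1477, 0.0839]
tcp_rot: [0.001, 0.341, 0.94, 0.0]
wrist_force: [-2.5, -1.1, 7.5]
opening: 0.0147
grasp_force: 51.5
```

send_rows --pt "0 0 0 0 0 -0.0222 0" --pt "0 0 0 0 0 -0.0222 0" --pt "0 0 0 0 0 -0.0222 0" --pt "0 0 0 0 0 -0.0222 0" --pt "0 0 0 0 0 -0.0222 0" --pt "0 0 0 0 0 -0.0222 0" --pt "0 0 0 0 0 -0.0222 0" --pt "0 0 0 0 0 -0.0222 0" --pt "0 0 0 0 0 -0.0222 0" --pt "0 0 0 0 0 -0.0222 0" --pt "0 0 0 0 0 -0.0222 0" --pt "0 0 0 0 0 -0.0222 0"

```text
time_s: 5.2
ee_pos: [0.5585, -0.1472, 0.0839]
tcp_rot: [0.001, -0.473, 0.881, -0.0]
wrist_force: [-3.4, 3.5, 9.8]
opening: 0.0152
grasp_force: 51.9
```

send_rows --pt "0 0 0 0 0 -0.0222 0" --pt "0 0 0 0 0 -0.0222 0" --pt "0 0 0 0 0 -0.0222 0" --pt "0 0 0 0 0 0 0" --pt "0 0 0 0 0 0 0"

```text
time_s: 5.7
ee_pos: [0.5584, -0.1472, 0.0838]
tcp_rot: [0.001, -0.643, 0.766, -0.001]
wrist_force: [-3.3, 2.7, 10.1]
opening: 0.0153
grasp_force: 52.0
```

```bash
python3 - <<'E'
from h import *
s=snap("wrist","w3.png",scale=1.4); st=state(); q=st["tcp_rot"]; print(st["joint_positions"],st["ee_pos"],2*np.arctan2(q[2],q[1])%(2*np.pi),st["time_s"],st["wrist_force"],st["moment"])
E
```

```text
[-2.58080357e-01  4.44592376e-01 -1.19452214e-01  1.00483788e+00
  6.58243089e-04 -1.65528575e+00] [ 0.55842191 -0.14719764  0.08386833] 4.5387986817770205 5.75 [-3.72631973  3.17424238  9.85803174] [ 0.72348951  0.84101967 -0.02069188]
```

View pics/w3.png

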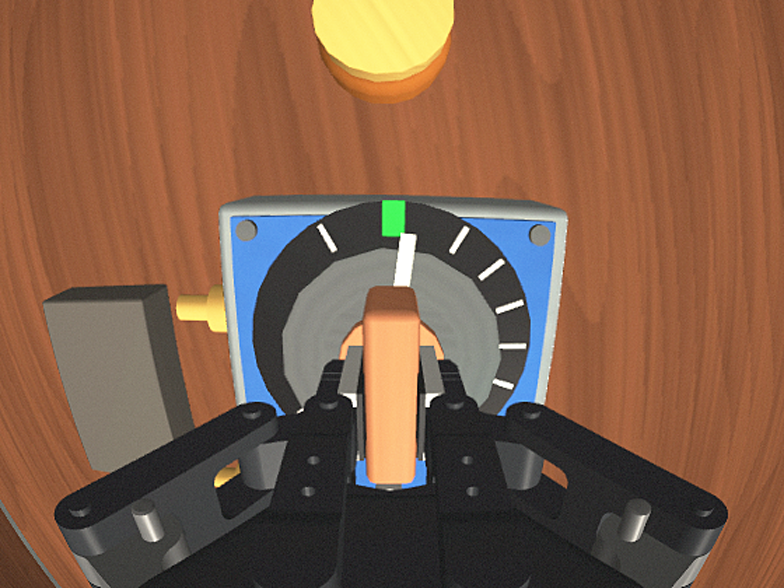

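The green mark is centred at (394,218); the pointer tip is at (408,235), its root at (402,285), so it is a little short.

```bash
python3 - <<'E'
from h import *
a=load("w3.png");k=1.4
T=lambda u,v,z: atz(a,u/k,v/k,z,True)[:2]
ax=np.array([.5584,-.1470]);ang=lambda v:np.arctan2(v[1],v[0])
g=T(394,218,.0505);p=T(407.5,235,.0655);r=T(402,285,.0655)
print("corner edge yaw",ang(T(230,214,.05)-T(558,219,.05)))
print(ang(g-ax),np.linalg.norm(g-ax),ang(p-ax),np.linalg.norm(p-ax),"ptr dir",ang(p-r), "diff",ang(p-ax)-ang(g-ax))
E
```

```text
corner edge yaw -0.18803846195402432
-1.7870735357544552 0.04870443638608056 -1.8882631129955363 0.0451944969873004 ptr dir -1.844595927637175 diff -0.10118957724108113
```

send_rows --pt "0 0 0 0 0 -0.0175 0" --pt "0 0 0 0 0 0 0" --pt "0 0 0 0 0 0 0"

```text
time_s: 6.05
ee_pos: [0.5583, -0.1472, 0.0838]
tcp_rot: [0.001, -0.684, 0.729, -0.001]
wrist_force: [-4.4, 2.5, 10.2]
opening: 0.0152
grasp_force: 52.0
```

```bash
python3 - <<'E'
from h import *
s=snap("wrist","w4.png",crop=(150,120,410,260),scale=3); st=state(); q=st["tcp_rot"]; print(st["ee_pos"],2*np.arctan2(q[2],q[1])%(2*np.pi),st["time_s"])
E
```

```text
[ 0.55834023 -0.14718172  0.08385386] 4.648709205805017 6.1
```

View pics/w4.png

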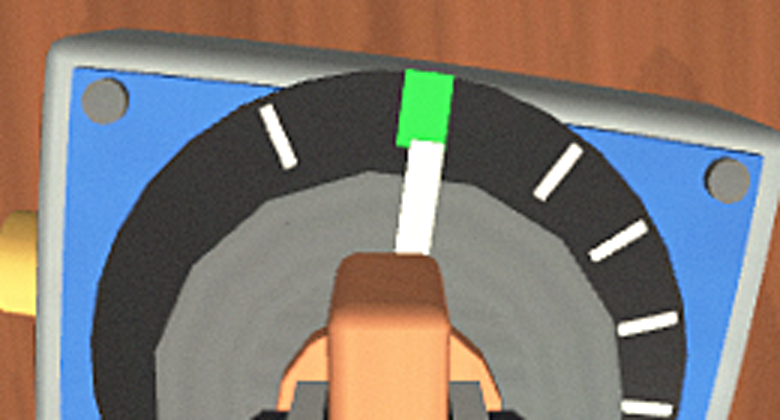

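Crop: pointer tip (427,142), root (412,253); green mark's centre line runs (421.5,145)-(430,72). Nearly aligned; I'll compute the rest.

```bash
python3 - <<'E'
from h import *
a=load("w4.png");k=3
T=lambda u,v,z: atz(a,u/k+150,v/k+120,z,True)[:2]
ang=lambda v:np.arctan2(v[1],v[0])
p=T(427,142,.0655);r=T(412,253,.0655);g0=T(421.5,145,.0505);g1=T(430,72,.0505)
for ax in ([.5584,-.147],[.5575,-.147],[.5593,-.147]):
  ax=np.array(ax);print(ang((g0+g1)/2-ax),ang(p-ax),np.linalg.norm(p-ax),ang(p-ax)-ang((g0+g1)/2-ax))
print("ptr dir",ang(p-r),"green dir",ang(g1-g0))
E
```

```text
-1.7850961866430937 -1.7890461671452418 0.045435425287404116 -0.0039499805021481205
-1.7670396470661358 -1.7696268733524598 0.045249087755705165 -0.002587226286324018
-1.8030119287685484 -1.808299637649493 0.04563875326267202 -0.005287708880944653
ptr dir -1.7585101730725206 green dir -1.7427240152126597
```

Aligned within about 1°. I release, rise, align with the slide and move over the fin.

send_rows --pt "0 0 0 0 0 0 1" --pt "0 0 0 0 0 0 1" --pt "0 0 0 0 0 0 1" --pt "0 0 -0.15 0 0 0 1" --pt "0 0 -0.2 0 0 0 1" --pt "0 0 -0.2 0 0 0.0197 1" --pt "-0.195 0 0 0 0 0 1" --pt "-0.195 0 0 0 0 0 1" --pt "-0.195 0 0 0 0 0 1" --pt "-0.195 0 0 0 0 0 1" --pt "0 0 0 0 0 0 1" --pt "0 0 0 0 0 0 1"

```text
time_s: 7.3
ee_pos: [0.5796, -0.0321, 0.1648]
tcp_rot: [-0.0, -0.638, 0.77, -0.0]
wrist_force: [-1.0, -0.8, 0.1]
opening: 0.0853
grasp_force: 0.0
```

```bash
python3 - <<'E'
from h import *
s=snap("wrist","w5.png",scale=1.4); st=state(); q=st["tcp_rot"]; print(st["ee_pos"],2*np.arctan2(q[2],q[1])%(2*np.pi),st["time_s"])
E
```

```text
[ 0.57949388 -0.03276123  0.16473655] 4.525205077004623 7.35
```

View pics/w5.png

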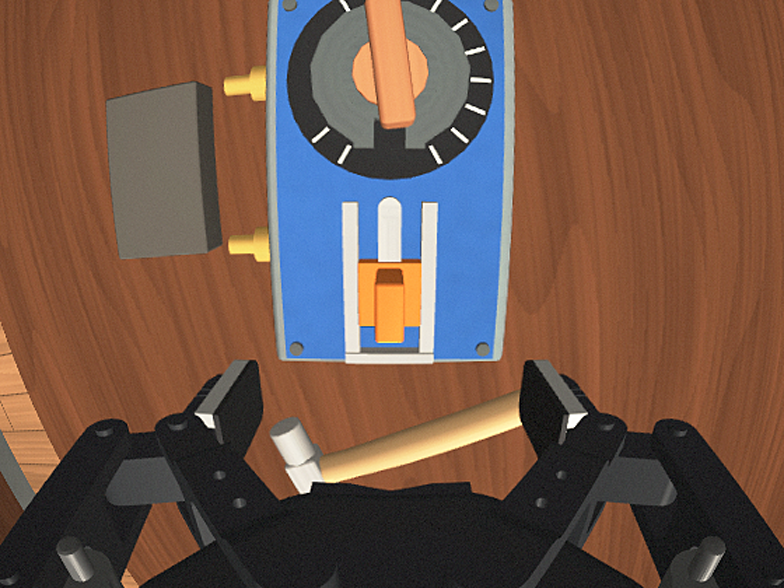

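The notch (x≈391) lines up with the tongue (x≈390), and the fin top spans (389, 283–343), centred between the fingers. I descend and grip it.

send_rows --pt "0 0 0.148 0 0 0 1" --pt "0 0 0.148 0 0 0 1" --pt "0 0 0.148 0 0 0 0.8" --pt "0 0 0.148 0 0 0 0.5" --pt "0 0 0 0 0 0 0" --pt "0 0 0 0 0 0 0" --pt "0 0 0 0 0 0 0" --pt "0 0 0 0 0 0 0" --pt "0 0 0 0 0 0 0" --grip_force 35

```text
time_s: 8.25
ee_pos: [0.5802, -0.0328, 0.0773]
tcp_rot: [0.001, -0.638, 0.77, -0.001]
wrist_force: [-2.1, -2.7, 8.2]
opening: 0.0132
grasp_force: 39.7
```

send_rows --pt "0.05 0 0 0 0 0 0" --pt "0.05 0 0 0 0 0 0" --pt "0.05 0 0 0 0 0 0" --pt "0.03 0 0 0 0 0 0" --pt "0 0 0 0 0 0 0"

```text
time_s: 8.75
ee_pos: [0.5752, -0.0594, 0.0774]
tcp_rot: [0.001, -0.638, 0.77, -0.001]
wrist_force: [-1.1, -1.2, 8.6]
opening: 0.0137
grasp_force: 39.7
```

send_rows --pt "0.025 0 0 0 0 0 0" --pt "0.025 0 0 0 0 0 0" --pt "0.02 0 0 0 0 0 0" --pt "0 0 0 0 0 0 0"

```text
time_s: 9.15
ee_pos: [0.5733, -0.0692, 0.0774]
tcp_rot: [0.001, -0.638, 0.77, -0.0]
wrist_force: [-1.3, 3.8, 7.5]
opening: 0.013
grasp_force: 39.7
```

send_rows --pt "0.013 0 0 0 0 0 0" --pt "0.013 0 0 0 0 0 0" --pt "0 0 0 0 0 0 0"

```text
time_s: 9.45
ee_pos: [0.5731, -0.0702, 0.0773]
tcp_rot: [0.003, -0.639, 0.769, 0.001]
wrist_force: [2.9, 25.4, 6.0]
opening: 0.0132
grasp_force: 39.5
```

It stopped hard (25 N) with the fin about 79 mm from the axis, which agrees with home. I let go and look.

send_rows --pt "0 0 0 0 0 0 1" --pt "0 0 0 0 0 0 1" --pt "0 0 0 0 0 0 1" --pt "0 0 -0.15 0 0 0 1" --pt "0 0 -0.25 0 0 0 1" --pt "0 0 -0.25 0 0 0 1" --pt "-0.2 0 -0.1 0 0 0 1" --pt "-0.1 0 0 0 0 0 1" --pt "0 0 0 0 0 0 1" --pt "0 0 0 0 0 0 1"

```text
time_s: 10.45
ee_pos: [0.5797, -0.029, 0.1873]
tcp_rot: [-0.001, -0.638, 0.77, 0.0]
wrist_force: [-0.3, -1.4, -0.0]
opening: 0.0854
grasp_force: 0.0
```

```bash
python3 - <<'E'
from h import *
s=snap("wrist","w6.png",scale=1.4); st=state(); print(st["ee_pos"],st["time_s"],st["opening"])
E
```

```text
[ 0.5795917  -0.02934225  0.18732164] 10.5 0.08520619529303497
```

View pics/w6.png

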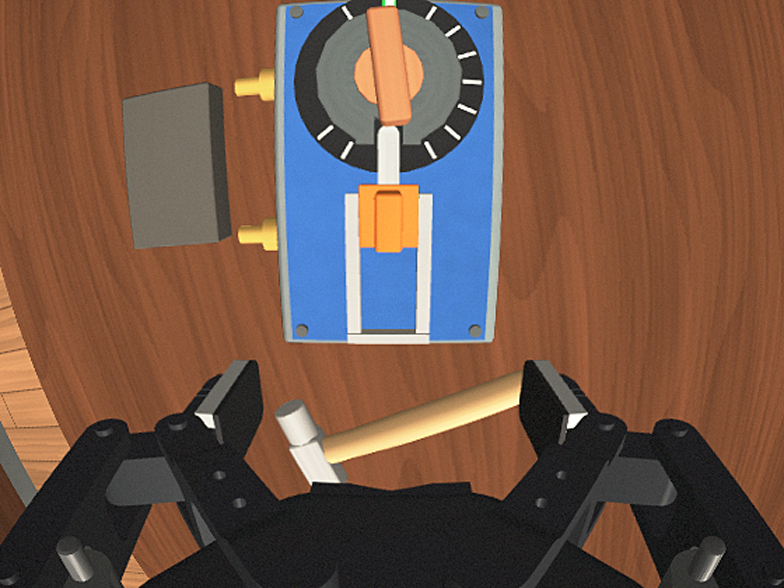

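The tongue (tip at (388,127)) sits in the notch, with the pointer at the green mark. The fin top spans about (389, 195–252). I check its distance, then hand in.

```bash
python3 - <<'E'
from h import *
T=lambda n,u,v,z: atz(load(n),u/1.4,v/1.4,z,True)
f1=T("w5.png",389,343,.094);f2=T("w6.png",389,252,.094)
d=np.linalg.norm(f1-f2);tip=np.linalg.norm(T("w6.png",388,127,.06)[:2]-[.558,-.147])
print("travel",d,"fin end to axis",np.linalg.norm(f2[:2]-[.558,-.147]),"(home 0.095) tip r",tip)
if np.linalg.norm(f2[:2]-[.558,-.147])<.0975 and d>.032: print(job_done())
E
```

```text
travel 0.036764002241902204 fin end to axis 0.09562064940661552 (home 0.095) tip r 0.03045800349993358
the job is handed in; nothing more can be done
None
```

The knob's pointer is at the green mark and the orange lock is home against its stop, its tongue in the notch. The gripper has let go, the brick, hammer and jar were not touched, and I handed the job in at about 10.5 s; no verdict came back.

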